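# Shift the dough sheeter's lever through its zigzag gate to the thin setting

### The arm

A 6-joint arm with a two-finger parallel gripper is mounted at the origin on the work surface. World frame = base frame: x ahead of the robot, y to its left, z up, the work surface at z = 0. Lengths are in m, angles in rad, forces in N, time in s.
With the tool pointing down it reaches from about 0.3 to 0.875 m from the base axis. Payload 6.4 kg.
Tool frame: the origin (TCP) lies at the very end of the fingers, on their centre line; the grasp point (between the pads) lies 19 mm behind it; z points along the fingers, y is the direction in which the jaws open and shut (so a half turn about z gives the same grasp; the last joint's range is limited). The gripper opens to 85 mm and grips with 20 to 120 N. Pads are 22 mm wide; open, the fingers measure 114 mm over their backs; the gripper's body (76 mm by 85 mm) begins 54 mm behind the grasp point. The pads swing forward as they close: fully open they stand 13 mm farther back than shut.
Start: joints at [-1.504, 0.181, 1.607, -0, 1.354, -0.206], TCP at [0.155, -0.554, 0.231] pointing down, gripper open.
Joint ranges: [-2.99, 2.99], [-0.89, 2.07], [0.3, 2.58], [-1.14, 4.28], [0, 2.63], [-3.12, 3.12]. Speed limits (rad/s): [2.57, 2.57, 3.01, 3.14, 3.14, 3.14].

### API

Orientations are given as a unit quaternion [w, x, y, z].
In Python, from bench import telemetry, imaging, ctrl gives the robot as it stands.
- The arm moves only by the shell command python3 -m pendant 'ROWS' [OPENING]. ROWS is JSON, a list that holds one entry, the list of rows, each a list of 6 numbers: the shift along the tool's x, y, z in units of 200 mm (1.0 is 200 mm), then the turn, a rotation vector about the tool's x, y, z in units of pi rad (1.0 is pi rad). In form: [[[tx, ty, tz, rx, ry, rz], ...]]. A call has 1 to 12 rows; each row shifts and turns the pose as measured when the row begins, along the tool's axes as they then stand; what a row does not reach is not made up. A row lasts 1/8 s, in which the tool goes at most 62.5 mm and 10.7 degrees, less where a joint would pass 70% of its speed; a pose out of reach is approached as far as the arm can. A call with a number of a shift or a turn outside -1 to 1 is refused whole. A call with a gripper value outside its range is refused whole. OPENING is the closure, from 0 (fully open) to 1 (shut), set as the call begins (- or left out, the last holds). The fingers move at their own pace and stop on an object; the grip force is fixed at half the most. Time passes only in rows, so rows that do not move let the fingers close. It gives the time, the measured TCP pose, the force and the opening at its end, in the units of the state.
- telemetry.get_obs(): the state, without advancing time (a new reading comes with each control period).
- imaging.camera(name): name is "side" or "top" or "wrist"; returns a dict with "pixels" (400x640x3 uint8, blue, green, red), "vfov" (degrees; the focal length in pixels is half the picture's height over the tangent of half this angle, whatever the lens; pixels are square), "cx", "cy" (the principal point, pixels), "distortion" ([k1, k2, p1, p2, k3] as OpenCV has them; the pictures are not rectified), "R" (3x3) and "t" (3): a world point X has camera coordinates R X + t. Camera axes: x right, y down, z forward; pixel columns grow to the right and rows downward; lengths in m; the calibration is good to about 2 mm. A picture is of the moment at which its call begins. There is no depth.
- ctrl.hand_in(): hands the job in, once; it reports no verdict.
The state is a dict: "time_s": time; "q": joint angles; "dq": joint speeds; "joint_efforts": joint torques, N m; "eef_pos": TCP position; "eef_rot": TCP orientation; "wrist_force": force on the tool from outside, world axes, zero at the start; "torque": the same for the moment, N m; "opening": opening from 0.0 (shut) to 1.0 (fully open).
Only numpy, scipy, OpenCV 4.12 (cv2) and the standard library are available. Lean on these libraries where they do the work, as an engineer would, in place of code of your own. Each camera call takes 0.05 s, during which the arm holds its last target.

### The job

Set the dough sheeter to its thinnest rolling: move its lever, the one standing in the zigzag gate, along the gate from the starting leg through every bend in order until it is fully home in the notch at the far end, then let go of it. Leave the lever of the filling portioner, in the straight slot, where it is.

Things in the scene. Friction and masses are not known exactly. Their poses are not given: they have to be found in the camera images.
- selector_knob (a point): Centre of the black barrel knob (upright cylinder, 30 mm diameter, 34 mm high) of the dough sheeter's lever, 165 mm above the table, 65 mm above the gate plate, on a 12 mm steel stem. The lever stays upright and level: it slides wherever the gate lets it, needs about 3 to 6 N and stays where left. It starts in the gate's first leg. Nothing else within 80 mm of its path rises above the plate.
- gate_centre (a point): Centre of the zigzag gate's top face, an aluminium plate (140 x 90 mm, 100 mm above the table) on the sheeter, the fixed cream machine with two steel rollers. x: along the plate to the rollers, y: left, z up; turned up to 0.35 rad. Slot 20 mm wide (4 mm play each side); its centre line in (x, y) mm: first leg from (-45, -20) to bend (0, -20), bend (0, 20), bend (45, 20), final notch (45, -20).
- feed_knob (a point): Centre of the black ball knob (34 mm diameter, 165 mm above the table) on the lever of the filling portioner, a machine with the same cream housing but a straight slot in its plate and a steel hopper at its far end. A bystander, not to be moved. The two machines may stand either way round, left and right.

How it is judged:
By the outcome, as a careful person would: the job done as asked, in the order asked, and still so for the second after the job is handed in, with the robot touching nothing.
It also fails if it takes over 35 s, if anything falls off the work surface, if the arm or the gripper's body presses on something with over 40 N, if the wrist force passes 120 N, or if a joint passes its speed limit or range.

## Working session

There is one attempt and no reset: what is moved stays moved. The work goes in short steps, Python scripts to look and compute and a shell command to move; the robot and the scene stay as the last step left them, time stands still between calls to the robot, and variables do not carry over. Pictures are saved under pics/ and viewed, and the job is handed in when it is done.

```bash
mkdir -p pics; ls; python3 - <<'E'
from bench import telemetry, imaging, ctrl
import cv2,numpy as np
o=telemetry.get_obs()
print({k:np.round(v,4).tolist() for k,v in o.items()})
for n in ["side","top","wrist"]:
    c=imaging.camera(n); cv2.imwrite(f"pics/{n}0.png",c["pixels"])
    print(n,c["vfov"],c["cx"],c["cy"],c["distortion"],np.round(c["R"],3).tolist(),np.round(c["t"],3).tolist())
    np.savez(f"{n}0.npz",**c)
E
```

```text
pics
{'time_s': 0.0, 'q': [-1.5043, 0.1815, 1.608, 0.0, 1.3538, -0.2063], 'dq': [0.0013, 0.0004, 0.0008, -0.0015, -0.0001, 0.0001], 'joint_efforts': [0.0009, -44.4864, -35.1339, -0.0004, 0.0087, 0.0], 'eef_pos': [0.1549, -0.5532, 0.2304], 'eef_rot': [-0.0009, 0.9907, 0.136, 0.0001], 'wrist_force': [-0.3494, -0.847, -0.174], 'torque': [0.025, 0.0004, 0.0422], 'opening': 1.0019}
side 51.78019577809291 316.1470098729225 194.92831741731362 [-0.02178996  0.          0.          0.          0.        ] [[-0.999, -0.027, 0.016], [-0.029, 0.557, -0.83], [0.013, -0.83, -0.558]] [0.489, 0.162, 0.893]
top 57.25811891576017 320.3360399642794 202.48210936459532 [-0.02918566  0.          0.          0.          0.        ] [[0.023, -0.999, 0.034], [-0.984, -0.028, -0.178], [0.178, -0.03, -0.984]] [-0.033, 0.532, 0.733]
wrist 68.05512845120606 317.75765065629923 199.68419945933928 [-0.05604195  0.          0.          0.          0.        ] [[0.27, -0.963, -0.001], [-0.915, -0.257, 0.31], [-0.299, -0.083, -0.951]] [-0.574, -0.042, 0.38]
```

View pics/side0.png

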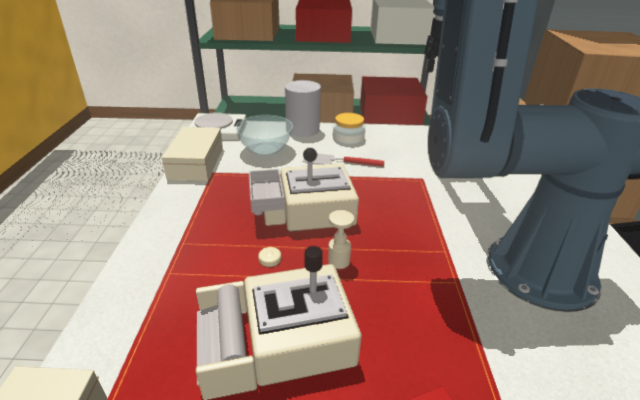

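View pics/top0.png

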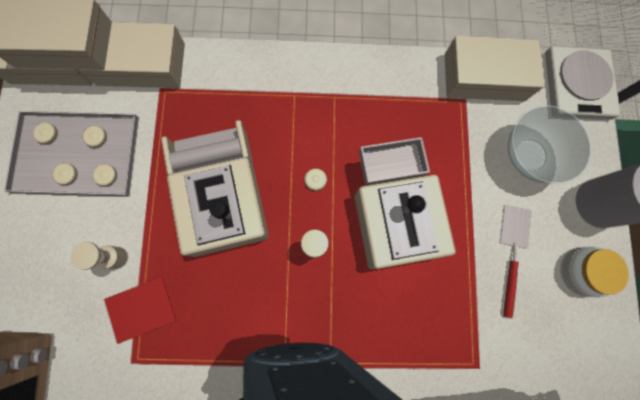

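View pics/wrist0.png

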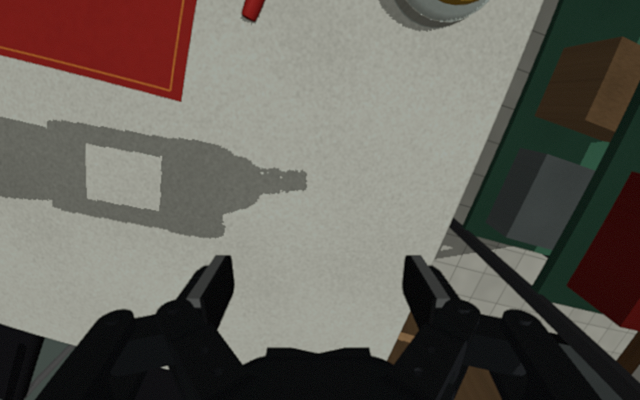

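```bash
cat > h.py <<'E'
import numpy as np,cv2
def load(n):
    c=dict(np.load(n+".npz")); f=200/np.tan(np.radians(float(c["vfov"]))/2)
    c["K"]=np.array([[f,0,float(c["cx"])],[0,f,float(c["cy"])],[0,0,1]]); return c
def ray(c,uv):
    p=cv2.undistortPoints(np.float64(uv).reshape(-1,1,2),c["K"],c["distortion"])[:,0]
    d=np.c_[p,np.ones(len(p))]@c["R"]; return -c["R"].T@c["t"],d
def plane(c,uv,z):
    o,d=ray(c,uv); return o+d*((z-o[2])/d[:,2])[:,None]
def proj(c,X):
    return cv2.projectPoints(np.float64(X).reshape(-1,1,3),cv2.Rodrigues(c["R"])[0],c["t"],c["K"],c["distortion"])[0][:,0]
def tri(c1,u1,c2,u2):
    A=[];b=[]
    for c,u in((c1,u1),(c2,u2)):
        o,d=ray(c,u);d=d[0]/np.linalg.norm(d[0]);P=np.eye(3)-np.outer(d,d);A.append(P);b.append(P@o)
    X,r,_,_=np.linalg.lstsq(np.vstack(A),np.hstack(b),rcond=None);return X,np.sqrt(r)
E
python3 - <<'E'
import cv2
t=cv2.imread("pics/top0.png")[120:270,150:280];cv2.imwrite("pics/t0z.png",cv2.resize(t,None,fx=4,fy=4,interpolation=cv2.INTER_CUBIC))
s=cv2.imread("pics/side0.png")[230:390,190:370];cv2.imwrite("pics/s0z.png",cv2.resize(s,None,fx=3.75,fy=3.75,interpolation=cv2.INTER_CUBIC)[:600,:800])
E
```

```text
(no output)
```

View pics/t0z.png

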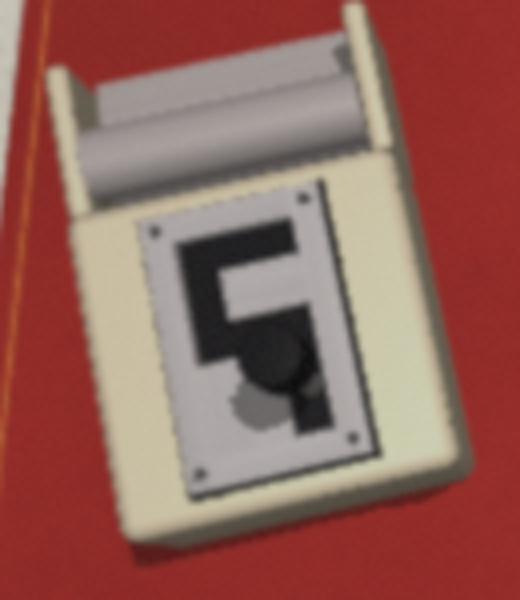

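View pics/s0z.png

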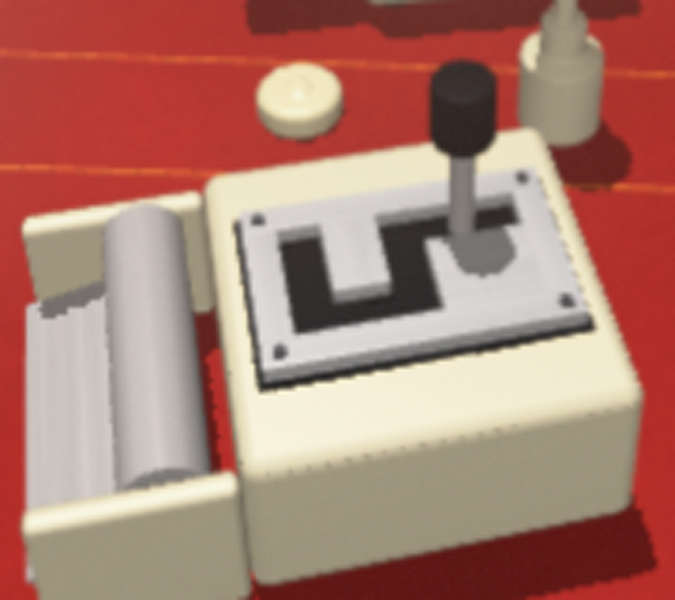

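The top zoom shows the plate corners at about (185,175), (230,165), (244,234) and (198,244) in full-picture pixels, with the knob near (219,210). The side view shows the knob at (313,258). The lever stands partway along the first leg.

```bash
python3 - <<'E'
from h import *
T=load("top0");S=load("side0")
def order(q): return q
for c,n,roi,zx in((T,"top",(150,120,280,270),4),(S,"side",(240,270,355,340),4)):
    im=c["pixels"];x0,y0,x1,y1=roi
    z=cv2.resize(im[y0:y1,x0:x1],None,fx=4,fy=4,interpolation=cv2.INTER_CUBIC)
    hsv=cv2.cvtColor(z,cv2.COLOR_BGR2HSV)
    m=((hsv[...,1]<28)&(hsv[...,2]>120)).astype(np.uint8)
    m=cv2.morphologyEx(m,cv2.MORPH_OPEN,np.ones((3,3)))
    nl,l,st,ce=cv2.connectedComponentsWithStats(m)
    # component nearest plate
    seed=(150*0+ (260,300)) if n=="top" else None
    cand=[(st[i,4],i,ce[i]) for i in range(1,nl) if st[i,4]>1500]
    for a,i,cc in sorted(cand,key=lambda t:-t[0])[:3]:
        cs,_=cv2.findContours((l==i).astype(np.uint8),cv2.RETR_EXTERNAL,cv2.CHAIN_APPROX_NONE)
        h=cv2.convexHull(max(cs,key=cv2.contourArea))
        q=cv2.approxPolyN(h,4,ensure_convex=True)[0].astype(float) if hasattr(cv2,'approxPolyN') else None
        uv=(q+.5)/4-.5+[x0,y0]
        P=plane(c,uv,.1)
        print(n,a,np.round(uv,1).tolist()); print(np.round(P[:,:2],4).tolist(),"sides",np.round(np.linalg.norm(P-np.roll(P,-1,0),axis=1),4),"ctr",P.mean(0).round(4))
    # knob
    if n=="top": k=(200,190,240,230)
    else: k=(300,244,326,276)
    sub=im[k[1]:k[3],k[0]:k[2]]
    g=sub.max(2);m=(g<(42 if n=="top" else 60)).astype(np.uint8)
    nl,l,st,ce=cv2.connectedComponentsWithStats(m)
    for i in range(1,nl):
        if st[i,4]>30: print("dark",n,st[i],ce[i]+[k[0],k[1]])
E
```

```text
Traceback (most recent call last):
TypeError: unsupported operand type(s) for +: 'int' and 'tuple'
```

```bash
python3 - <<'E'
from h import *
T=load("top0");S=load("side0")
for c,n,roi in((T,"top",(150,160,280,270)),(S,"side",(248,270,355,340))):
    im=c["pixels"];x0,y0,x1,y1=roi
    z=cv2.resize(im[y0:y1,x0:x1],None,fx=4,fy=4,interpolation=cv2.INTER_CUBIC)
    hsv=cv2.cvtColor(z,cv2.COLOR_BGR2HSV)
    m=((hsv[...,1]<28)&(hsv[...,2]>120)).astype(np.uint8)
    m=cv2.morphologyEx(m,cv2.MORPH_OPEN,np.ones((3,3)))
    cv2.imwrite(f"pics/m_{n}.png",m*255)
    nl,l,st,ce=cv2.connectedComponentsWithStats(m)
    for a,i in sorted([(st[i,4],i) for i in range(1,nl) if st[i,4]>1500])[::-1][:3]:
        cs,_=cv2.findContours((l==i).astype(np.uint8),cv2.RETR_EXTERNAL,cv2.CHAIN_APPROX_NONE)
        q=cv2.approxPolyN(cv2.convexHull(max(cs,key=cv2.contourArea)),4,ensure_convex=True)[0].astype(float)
        uv=(q+.5)/4-.5+[x0,y0]
        P=plane(c,uv,.1)
        print(n,a,np.round(uv,1).tolist()); print(np.round(P[:,:2],4).tolist(),"sides",np.round(np.linalg.norm(P-np.roll(P,-1,0),axis=1),4),"ctr",P.mean(0).round(4))
    k=(200,190,240,230) if n=="top" else (300,244,326,276)
    g=im[k[1]:k[3],k[0]:k[2]].max(2)
    for th in (30,40,50,60):
        nl,l,st,ce=cv2.connectedComponentsWithStats((g<th).astype(np.uint8))
        for i in range(1,nl):
            if st[i,4]>30: print("dark",n,th,st[i],ce[i]+[k[0],k[1]])
E
```

```text
top 32971 [[242.9, 232.4], [196.6, 243.4], [183.9, 174.9], [228.6, 164.6]]
[[0.4597, 0.1316], [0.436, 0.2194], [0.5714, 0.2559], [0.5953, 0.1683]] sides [0.091  0.1402 0.0908 0.1404] ctr [0.5156 0.1938 0.1   ]
top 2122 [[204.9, 159.6], [181.6, 164.9], [172.1, 166.9], [168.9, 159.6]]
[[0.6042, 0.2167], [0.5919, 0.2623], [0.5872, 0.2808], [0.602, 0.2888]] sides [0.0472 0.0192 0.0169 0.0722] ctr [0.5963 0.2621 0.1   ]
dark top 30 [17 13 12 20 74] [224.21621622 213.2972973 ]
dark top 40 [  0   0  32  37 465] [215.70107527 207.28817204]
dark top 50 [  0   0  32  37 534] [216.07865169 207.57490637]
dark top 60 [  0   0  32  38 562] [216.27935943 207.79003559]
side 44419 [[347.9, 314.9], [259.6, 331.4], [252.6, 286.4], [329.9, 268.4]]
[[0.4345, 0.2242], [0.5707, 0.2615], [0.5956, 0.1695], [0.4632, 0.1198]] sides [0.1412 0.0953 0.1414 0.1082] ctr [0.516  0.1938 0.1   ]
dark side 50 [  6  12  15  15 147] [313.21768707 264.06802721]
dark side 60 [  5   4  17  24 316] [313.04746835 259.11075949]
```

View pics/m_top.png

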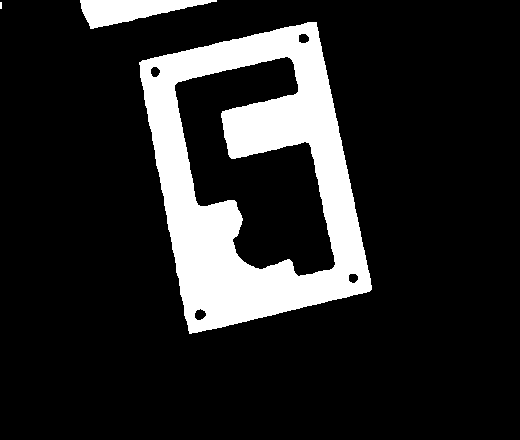

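View pics/m_side.png

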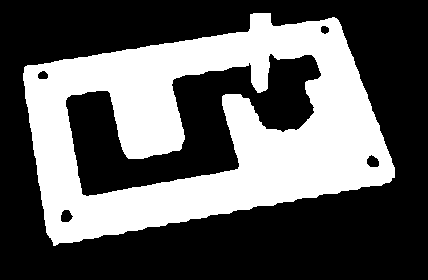

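```bash
cat >> h.py <<'E'
C=np.array([.5156,.1938]);yaw=.2633
R2=np.array([[np.cos(yaw),-np.sin(yaw)],[np.sin(yaw),np.cos(yaw)]])
def g2w(p): return C+R2@(np.array(p)/1000)
def w2g(p): return 1000*R2.T@(np.array(p)[:2]-C)
E
python3 - <<'E'
from h import *
T=load("top0");S=load("side0")
print(w2g(plane(S,[[313.05,258.6]],.165)[0]))
im=T["pixels"][120:270,150:280];z=cv2.resize(im,None,fx=8,fy=8,interpolation=cv2.INTER_CUBIC)
for x in range(-45,1,5):
    X=[*g2w((x,-20)),.165]; print(x,np.round(X,4),proj(T,X).round(1),proj(S,X).round(1))
X,r=tri(T,[[218.8,209.3]],S,[[313.05,258.8]]);print(X,r,w2g(X))
for p in [(-45,-20),(0,-20),(0,20),(45,20),(45,-20)]: print(p,g2w(p).round(4))
# feed knob
print(proj(T,[*g2w((-20,-20)),.1]))
E
python3 - <<'E'
import cv2,sys
sys.path.insert(0,'.')
from h import *
T=load("top0")
z=cv2.resize(T["pixels"][190:235,195:245],None,fx=12,fy=12,interpolation=cv2.INTER_NEAREST)
z=cv2.convertScaleAbs(z,alpha=2.5)
cv2.imwrite("pics/t0k.png",z)
E
```

```text
[-29.14860396 -21.07762056]
-45 [0.4774 0.1628 0.165 ] [[219.6 218.5]] [[322.6 257.6]]
-40 [0.4822 0.1641 0.165 ] [[219.  215.8]] [[319.7 258.1]]
-35 [0.487  0.1654 0.165 ] [[218.5 213.1]] [[316.7 258.5]]
-30 [0.4918 0.1667 0.165 ] [[217.9 210.4]] [[313.7 259. ]]
-25 [0.4967 0.168  0.165 ] [[217.4 207.7]] [[310.7 259.4]]
-20 [0.5015 0.1693 0.165 ] [[216.9 205. ]] [[307.7 259.9]]
-15 [0.5063 0.1706 0.165 ] [[216.3 202.3]] [[304.7 260.3]]
-10 [0.5112 0.1719 0.165 ] [[215.8 199.7]] [[301.7 260.8]]
-5 [0.516  0.1732 0.165 ] [[215.3 197. ]] [[298.6 261.3]]
0 [0.5208 0.1745 0.165 ] [[214.8 194.4]] [[295.6 261.7]]
[0.493428   0.16550112 0.16433531] [0.0006945] [-28.7731697  -21.55292947]
(-45, -20) [0.4774 0.1628]
(0, -20) [0.5208 0.1745]
(0, 20) [0.5104 0.2131]
(45, 20) [0.5538 0.2248]
(45, -20) [0.5643 0.1862]
[[224.90895072 210.65722396]]
```

View pics/t0k.png

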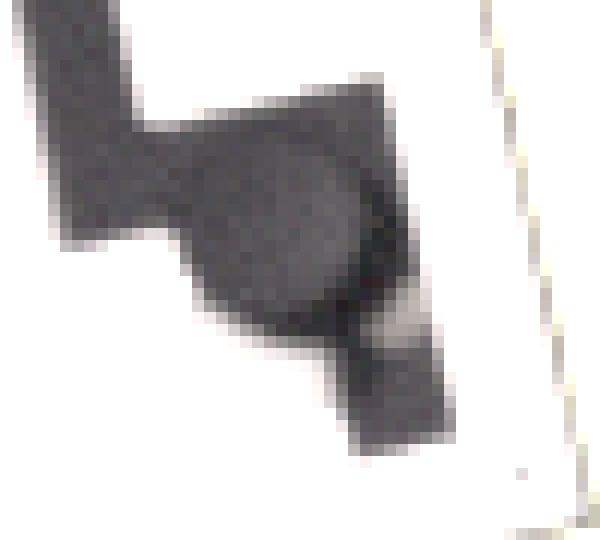

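The knob triangulates to (0.493, 0.166, 0.164), which matches the given height of 0.165 and sits on the first leg at gate (-29, -21). The plate measures 140 x 91 mm, as it should. The tool's x axis already lies within 0.01 rad of the gate's x. I'll go up and over.

```bash
python3 -m pendant '[[[0,0,-0.25,0,0,0],[0,0,-0.25,0,0,0],[0.18,-0.21,0,0,0,0],[0.18,-0.21,0,0,0,0],[0.18,-0.21,0,0,0,0],[0.18,-0.21,0,0,0,0],[0.18,-0.21,0,0,0,0],[0.18,-0.21,0,0,0,0],[0.18,-0.21,0,0,0,0]]]' 0
cat > st.py <<'E'
from bench import telemetry
from h import *
from scipy.spatial.transform import Rotation as Ro
import sys
o=telemetry.get_obs();q=o["eef_rot"];M=Ro.from_quat([q[1],q[2],q[3],q[0]]).as_matrix()
p=np.array(o["eef_pos"]);print("t",o["time_s"],"p",p.round(4),"gate",w2g(p).round(1),"F",np.round(o["wrist_force"],1),"op",round(o["opening"],3))
print("tool x ang",np.arctan2(M[1,0],M[0,0]).round(3),"z",M[:,2].round(3),"q",np.round(o["q"],2))
if len(sys.argv)>1:
    gx,gy,z=map(float,sys.argv[1:4]);d=np.array([*g2w((gx,gy)),z])-p;print("shift units",(M.T@d/.2).round(3))
E
python3 st.py -29 -21 .3
```

```text
time_s: 1.27
eef_pos: [0.3211, -0.1941, 0.3326]
eef_rot: [-0.003, 0.991, 0.132, 0.001]
wrist_force: [1.7, 0.1, -0.4]
opening: 0.999
t 1.275 p [ 0.3211 -0.1941  0.3326] gate [-288.8 -323.8] F [ 1.7  0.1 -0.4] op 0.999
tool x ang 0.265 z [ 0.002  0.006 -1.   ] q [-0.87 -0.37  1.91  0.    1.6   0.44]
shift units [ 1.301 -1.511  0.175]
```

```bash
python3 -m pendant '[[[0.19,-0.215,0.0,0,0,0],[0.19,-0.215,0,0,0,0],[0.19,-0.215,0,0,0,0],[0.19,-0.215,0,0,0,0],[0.19,-0.215,0,0,0,0],[0.19,-0.215,0,0,0,0],[0.1,-0.1,0,0,0,0],[0,0,0,0,0,0]]]' 0
python3 st.py -29 -21 .26
```

```text
time_s: 2.28
eef_pos: [0.4906, 0.155, 0.3339]
eef_rot: [-0.002, 0.991, 0.135, 0.002]
wrist_force: [-0.1, -0.6, 0.5]
opening: 1.0
t 2.275 p [0.4906 0.155  0.3339] gate [-34.2 -30.9] F [-0.1 -0.6  0.5] op 1.0
tool x ang 0.27 z [ 0.003  0.004 -1.   ] q [ 0.07 -0.03  1.63  0.    1.54  1.37]
shift units [ 0.025 -0.048  0.37 ]
```

```bash
python3 -m pendant '[[[0.025,-0.05,0.2,0,0,0],[0.01,-0.01,0.2,0,0,0],[0,0,0.0,0,0,0]]]' 0
python3 st.py -29 -21 .146
python3 - <<'E'
from bench import imaging
import cv2
for n in ("wrist","side"):
    c=imaging.camera(n); cv2.imwrite(f"pics/{n}1.png",c["pixels"])
E
```

```text
time_s: 2.65
eef_pos: [0.4939, 0.167, 0.2526]
eef_rot: [-0.001, 0.991, 0.134, 0.002]
wrist_force: [0.1, -0.7, 1.0]
opening: 1.002
t 2.65 p [0.4939 0.167  0.2526] gate [-27.9 -20.2] F [ 0.1 -0.7  1. ] op 1.002
tool x ang 0.269 z [ 0.004  0.003 -1.   ] q [0.1  0.04 1.72 0.   1.38 1.4 ]
shift units [-0.008  0.005  0.533]
```

View pics/wrist1.png

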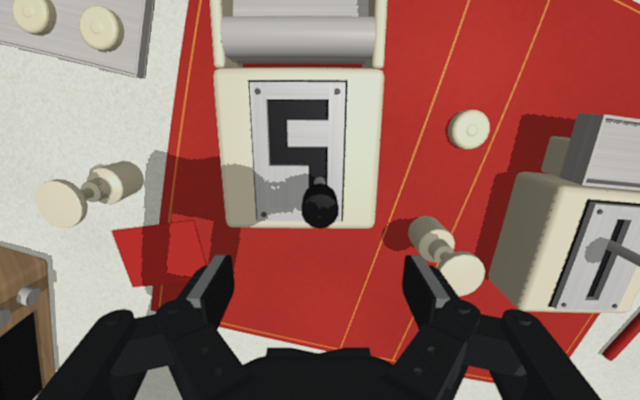

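View pics/side1.png

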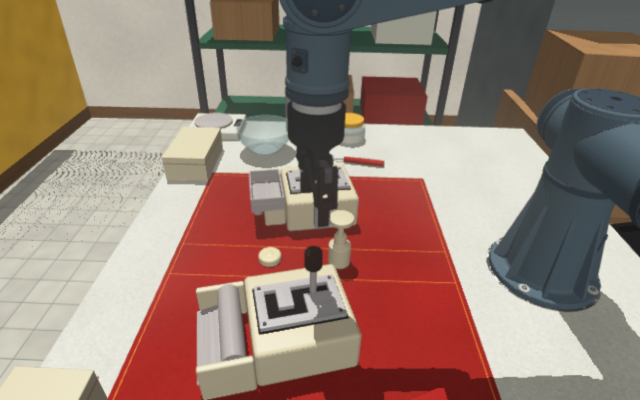

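The wrist view shows the knob at (320,205), centred between the finger pads (about 225 and 412). The side view shows the gripper above the sheeter, clear of everything. I'll descend and grip.

```bash
python3 -m pendant '[[[-0.004,0.002,0.18,0,0,0],[-0.004,0.003,0.18,0,0,0],[0,0,0.15,0,0,0],[0,0,0.0,0,0,0]]]' 0
python3 st.py -29 -21 .148
```

```text
time_s: 3.25
eef_pos: [0.5034, 0.1645, 0.1632]
eef_rot: [-0.0, 0.991, 0.133, 0.014]
wrist_force: [-0.2, 0.5, -0.0]
opening: 0.999
t 3.25 p [0.5034 0.1645 0.1632] gate [-19.4 -25.2] F [-0.2  0.5 -0. ] op 0.999
tool x ang 0.266 z [ 0.028  0.005 -1.   ] q [0.09 0.13 1.81 0.   1.17 1.39]
shift units [-0.05  -0.021  0.075]
```

```bash
python3 -m pendant '[[[0,0,0,0,0,0]]]' 0
python3 st.py -29 -21 .148
```

```text
time_s: 3.38
eef_pos: [0.5051, 0.1643, 0.1659]
eef_rot: [-0.0, 0.991, 0.133, 0.016]
wrist_force: [0.1, -0.1, -0.4]
opening: 1.003
t 3.375 p [0.5051 0.1643 0.1659] gate [-17.8 -25.8] F [ 0.1 -0.1 -0.4] op 1.003
tool x ang 0.266 z [ 0.032  0.005 -0.999] q [0.09 0.13 1.8  0.   1.17 1.39]
shift units [-0.059 -0.024  0.088]
```

```bash
python3 -m pendant '[[[-0.055,-0.02,0.05,0,-0.01,0],[0,0,0,0,0,0]]]' 0
python3 st.py -29 -21 .148
```

```text
time_s: 3.62
eef_pos: [0.4947, 0.1654, 0.1581]
eef_rot: [0.002, 0.991, 0.132, 0.002]
wrist_force: [0.4, -0.3, 0.6]
opening: 1.0
t 3.625 p [0.4947 0.1654 0.1581] gate [-27.6 -22. ] F [ 0.4 -0.3  0.6] op 1.0
tool x ang 0.266 z [ 0.004 -0.004 -1.   ] q [ 0.1   0.14  1.81 -0.    1.19  1.4 ]
shift units [-0.007 -0.005  0.051]
```

```bash
python3 -m pendant '[[[-0.01,-0.005,0.055,0,0,0],[0,0,0,0,0,0]]]' 0
python3 st.py -29 -21 .148
```

```text
time_s: 3.88
eef_pos: [0.4927, 0.166, 0.1469]
eef_rot: [0.002, 0.991, 0.133, 0.002]
wrist_force: [0.1, 0.9, -0.8]
opening: 0.998
t 3.875 p [0.4927 0.166  0.1469] gate [-29.4 -20.8] F [ 0.1  0.9 -0.8] op 0.998
tool x ang 0.266 z [ 0.005 -0.003 -1.   ] q [ 0.1   0.15  1.82 -0.    1.16  1.41]
shift units [ 0.002  0.001 -0.005]
```

```bash
python3 -m pendant '[[[0,0,0,0,0,0],[0,0,0,0,0,0],[0,0,0,0,0,0],[0,0,0,0,0,0],[0,0,0,0,0,0]]]' 1
python3 st.py 0 -20 .147
```

```text
time_s: 4.5
eef_pos: [0.4929, 0.1659, 0.1473]
eef_rot: [0.002, 0.991, 0.133, 0.003]
wrist_force: [0.4, -0.5, -0.7]
opening: 0.338
t 4.5 p [0.4929 0.1659 0.1473] gate [-29.2 -21. ] F [ 0.4 -0.5 -0.7] op 0.338
tool x ang 0.266 z [ 0.006 -0.004 -1.   ] q [ 0.1   0.15  1.82 -0.    1.16  1.41]
shift units [ 0.146 -0.005  0.002]
```

The fingers stopped at about 29 mm, which fits the 30 mm knob. Next is leg 1, along gate +x.

```bash
python3 -m pendant '[[[0.04,0,0,0,0,0],[0.04,0,0,0,0,0],[0.04,0,0,0,0,0],[0.025,0,0,0,0,0],[0,0,0,0,0,0]]]' 1
python3 st.py 0 20 .147
```

```text
time_s: 5.12
eef_pos: [0.5225, 0.1739, 0.1473]
eef_rot: [0.002, 0.991, 0.133, 0.002]
wrist_force: [-1.7, -0.9, 2.4]
opening: 0.337
t 5.125 p [0.5225 0.1739 0.1473] gate [  1.5 -21. ] F [-1.7 -0.9  2.4] op 0.337
tool x ang 0.266 z [ 0.004 -0.004 -1.   ] q [ 0.11  0.22  1.75 -0.    1.18  1.41]
shift units [-0.007 -0.205  0.   ]
```

```bash
python3 -m pendant '[[[-0.006,-0.05,0,0,0,0],[0,-0.05,0,0,0,0],[0,-0.05,0,0,0,0],[0,-0.045,0,0,0,0],[0,0,0,0,0,0]]]' 1
python3 st.py 0 20 .147
```

```text
time_s: 5.75
eef_pos: [0.5115, 0.2138, 0.1473]
eef_rot: [0.003, 0.991, 0.133, 0.003]
wrist_force: [1.0, -0.9, -0.3]
opening: 0.333
t 5.75 p [0.5115 0.2138 0.1473] gate [ 1.2 20.4] F [ 1.  -0.9 -0.3] op 0.333
tool x ang 0.266 z [ 0.007 -0.004 -1.   ] q [ 0.19  0.22  1.74 -0.01  1.17  1.49]
shift units [-0.006  0.002  0.001]
```

```bash
python3 -m pendant '[[[0.055,0,0,0,0,0],[0.055,0,0,0,0,0],[0.055,0,0,0,0,0],[0.055,0,0,0,0,0],[0,0,0,0,0,0]]]' 1
python3 st.py 45 20 .147
python3 - <<'E'
from bench import imaging
import cv2
c=imaging.camera("side"); cv2.imwrite("pics/side2.png",cv2.resize(c["pixels"][190:390,190:390],None,fx=3,fy=3))
E
```

```text
time_s: 6.38
eef_pos: [0.5562, 0.2262, 0.1473]
eef_rot: [0.002, 0.991, 0.133, 0.002]
wrist_force: [0.8, -0.6, 1.3]
opening: 0.334
t 6.375 p [0.5562 0.2262 0.1473] gate [47.6 20.7] F [ 0.8 -0.6  1.3] op 0.334
tool x ang 0.266 z [ 0.005 -0.004 -1.   ] q [ 0.19  0.32  1.62 -0.01  1.2   1.5 ]
shift units [-0.013  0.004  0.001]
```

View pics/side2.png

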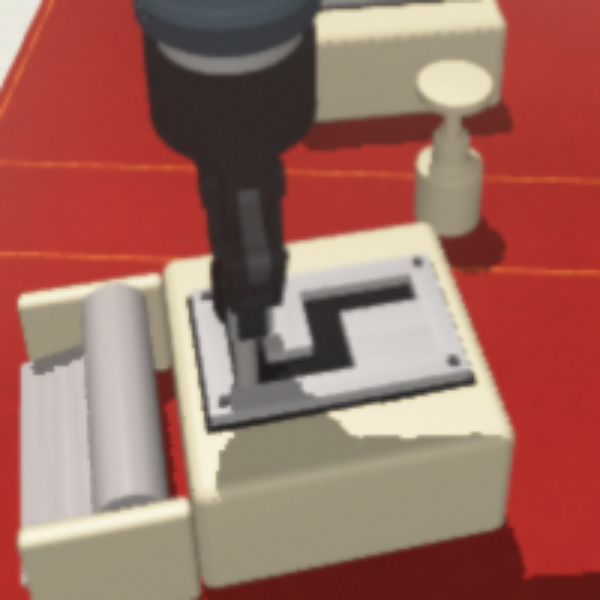

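The stem stands in the third bend, at about (240,375) in the crop, the far-left corner. The final leg is gate −y, pushed on to the end wall.

```bash
python3 -m pendant '[[[-0.012,0.05,0,0,0,0],[0,0.05,0,0,0,0],[0,0.05,0,0,0,0],[0,0.045,0,0,0,0],[0,0.01,0,0,0,0],[0,0,0,0,0,0]]]' 1
python3 st.py 45 -22 .147
```

```text
time_s: 7.18
eef_pos: [0.5653, 0.1845, 0.1473]
eef_rot: [0.001, 0.991, 0.132, 0.003]
wrist_force: [1.7, 2.6, -0.9]
opening: 0.334
t 7.175 p [0.5653 0.1845 0.1473] gate [ 45.6 -21.9] F [ 1.7  2.6 -0.9] op 0.334
tool x ang 0.266 z [ 0.007 -0.001 -1.   ] q [ 0.12  0.31  1.63 -0.    1.2   1.42]
shift units [-0.003  0.     0.002]
```

Pushing gently a few millimetres more, until it meets the end wall.

```bash
python3 -m pendant '[[[0,0.012,0,0,0,0],[0,0.012,0,0,0,0]]]' 1
python3 st.py 45 -22 .147
```

```text
time_s: 7.42
eef_pos: [0.5659, 0.1821, 0.1473]
eef_rot: [-0.001, 0.991, 0.133, 0.003]
wrist_force: [-1.0, 15.5, 0.1]
opening: 0.336
t 7.425 p [0.5659 0.1821 0.1473] gate [ 45.6 -24.4] F [-1.  15.5  0.1] op 0.336
tool x ang 0.266 z [ 0.006  0.003 -1.   ] q [0.11 0.3  1.64 0.   1.2  1.41]
shift units [-0.003 -0.012  0.002]
```

It met the end wall at gate y = −24.4 (the 4 mm play predicts −24) with 15 N. Now release and lift.

```bash
python3 -m pendant '[[[0,0,0,0,0,0],[0,0,0,0,0,0]]]' 1 
python3 -m pendant '[[[0,0,0,0,0,0],[0,0,0,0,0,0],[0,0,0,0,0,0],[0,0,0,0,0,0],[0,0,0,0,0,0]]]' 0
python3 st.py 45 -22 .2
```

```text
time_s: 7.68
eef_pos: [0.5659, 0.1825, 0.1474]
eef_rot: [-0.001, 0.991, 0.133, 0.003]
wrist_force: [2.5, 2.5, -0.3]
opening: 0.337
time_s: 8.3
eef_pos: [0.5652, 0.1808, 0.147]
eef_rot: [0.0, 0.991, 0.133, 0.002]
wrist_force: [0.2, -0.1, -0.2]
opening: 0.999
t 8.3 p [0.5652 0.1808 0.147 ] gate [ 44.5 -25.4] F [ 0.2 -0.1 -0.2] op 0.999
tool x ang 0.267 z [ 0.004  0.    -1.   ] q [ 0.11  0.3   1.64 -0.    1.2   1.41]
shift units [ 0.004 -0.017 -0.265]
```

```bash
python3 -m pendant '[[[0,0,-0.1,0,0,0],[0,0,-0.15,0,0,0],[0,0,-0.2,0,0,0],[0,0,-0.2,0,0,0],[-0.25,0,-0.1,0,0,0],[-0.25,0,0,0,0,0],[-0.25,0,0,0,0,0],[0,0,0,0,0,0],[0,0,0,0,0,0]]]' 0
python3 st.py
python3 - <<'E'
from bench import imaging
import cv2,numpy as np
for n in ("top","side"):
    c=imaging.camera(n); cv2.imwrite(f"pics/{n}3.png",c["pixels"]);np.savez(f"{n}3.npz",**c)
from h import *
S=load("side3")
k=(240,240,330,310);g=S["pixels"][k[1]:k[3],k[0]:k[2]].max(2)
nl,l,st,ce=cv2.connectedComponentsWithStats((g<60).astype(np.uint8))
for i in range(1,nl):
    if st[i,4]>100:
        u=ce[i]+[k[0],k[1]];print(st[i],u,w2g(plane(S,[u],.165)[0]))
print(proj(S,[*g2w((45,-24)),.165]))
a=load("side0")["pixels"][140:200,280:350].astype(int);b=S["pixels"][140:200,280:350].astype(int)
print("feed diff",(abs(a-b).max(2)>40).sum())
E
```

```text
time_s: 9.43
eef_pos: [0.4164, 0.1398, 0.3013]
eef_rot: [0.001, 0.991, 0.133, 0.002]
wrist_force: [-0.4, -0.4, -0.3]
opening: 1.0
t 9.425 p [0.4164 0.1398 0.3013] gate [-109.9  -26.3] F [-0.4 -0.4 -0.3] op 1.0
tool x ang 0.266 z [ 0.005 -0.001 -1.   ] q [ 0.05 -0.2   1.84 -0.    1.49  1.36]
[ 19  13  17  25 365] [266.94520548 264.88767123] [ 45.97457976 -22.71907193]
[ 50  45  37  25 301] [303.15614618 296.31561462] [ 3.40589258 54.32999934]
[ 25  54  13  16 124] [271.68548387 303.62903226] [50.36715684 57.96902544]
[[267.44166884 264.24933117]]
feed diff 0
```

View pics/side3.png

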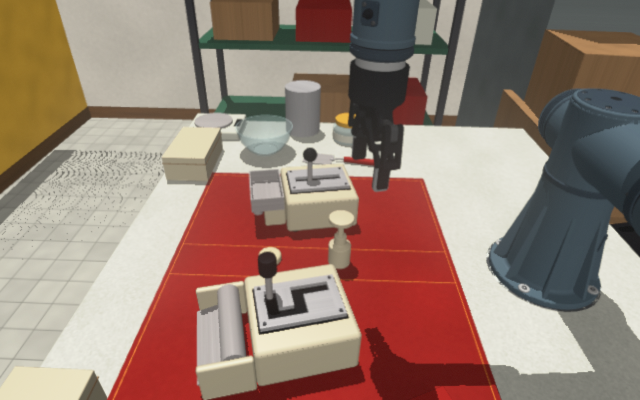

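View pics/top3.png

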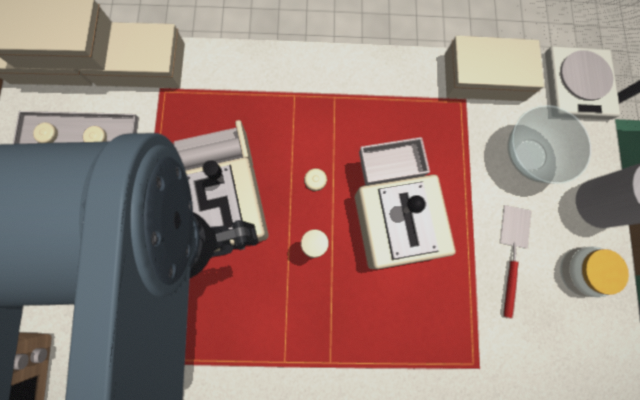

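The side view shows the sheeter knob at (267,265), which is gate (46, -23), home in the notch. The portioner lever is unchanged and the gripper is well clear.

```bash
python3 -c "
from bench import ctrl
print(ctrl.hand_in())"
```

```text
the job is handed in; nothing more can be done
None
```

The dough sheeter is set to its thinnest rolling. I moved its lever through all three bends in order, pushed it against the end wall of the final notch and let go. I handed the job in at about 9.5 s.

- **Lever position:** after release, the side camera puts the knob at gate (46, −23) mm, against (45, −20 to −24) for fully home. The push on the end wall read about 15 N.
- **Portioner:** its lever did not move. The side picture around it shows no change from before to after.
- **Robot at hand-in:** the gripper was open and about 0.15 m clear of the sheeter lever, with the wrist force near zero.
- **Approach:** on the way down the tool drifted about 10 mm with a slight tilt. There was no contact force, and I corrected it before gripping.

No check failed or disagreed.

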